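Load the plate incubator

TASK

Open the incubator's clear hood right up and set every culture dish on the shelf, centred on its own marked place: the dark red ones in the front row (red rings), the pale yellow ones in the rear row (yellow rings), all lying flat. The dishes are thin plastic, so grip them gently, with well under 15 N on each side. Then bring the hood down without slamming it, press it past its catch until it is fully shut, and press the green start button; leave the tube rack, sample pot and sharps bin where they stand.

Things in the scene. Friction and masses are not known exactly. Their poses are not given: they have to be found in the camera images.
- hood (a joint): angle of the incubator's hood (rad): 0 = fully shut and held by the catch, about 0.04 = resting unlatched on the catch, grows as it opens, stop at 1.8 (just past vertical). A stiff friction hinge lets it stay at any angle. Lifting takes about 4 N at the handle (about 8 N to pull it off the catch once it is latched); closing it over the catch takes a press of about 6 N near the front edge, after which it snaps home
- hood_handle (a point): middle of the hood's handle, a level steel bar 9 mm thick and 100 mm long along the incubator's y, standing 40 mm clear in front of the hood's front face, 245 mm from the hinge line and, with the hood shut, 20 mm above the hinge line (73 mm above the bench). Moves with the hood. A gripper pointing down can pinch it front-to-back and stay pointing down while the bar turns between the fingers
- hood_hinge (a point): middle of the hinge line at the rear edge of the base, 53 mm above the bench. Its frame turns with the hood: x points from the hood's front edge to the hinge, y along the hinge line to the left (the hinge's axis)
- hood_press (a point): point on the top of the clear hood, on its white front strip, 12 mm behind the front face, in the middle; 38 mm above the hinge line when shut; press down here to latch the hood. Moves with the hood. The hood is a clear cover 205 mm deep, 300 mm wide and 38 mm high, hinged at the rear (the side away from the robot)
- start (a joint): travel (m) of the start button: 0 = up, 0.005 = fully down; springs back; fully down takes 4 N
- start_top (a point): centre of the top of the green start button, 24 mm across, on the console at the incubator's right-hand end (its -y); pressed straight down
- front_1 (a point): centre, on the shelf surface, of the left place of the front row: a red printed ring, 63 mm outside, on the dark shelf. Places are 80 mm apart along a row and the rows 66 mm apart; the shelf surface is flat, 50 mm above the bench, with only a 3 mm high rim around its edge, flush with the console's top on the right. x of its frame points to the hinge, y to the left, z up (the front row is the one nearer the handle)
- front_2 (a point): centre, on the shelf surface, of the middle place of the front row: a red printed ring, 63 mm outside, on the dark shelf. Places are 80 mm apart along a row and the rows 66 mm apart; the shelf surface is flat, 50 mm above the bench, with only a 3 mm high rim around its edge, flush with the console's top on the right. x of its frame points to the hinge, y to the left, z up (the front row is the one nearer the handle)
- front_3 (a point): centre, on the shelf surface, of the right place of the front row: a red printed ring, 63 mm outside, on the dark shelf. Places are 80 mm apart along a row and the rows 66 mm apart; the shelf surface is flat, 50 mm above the bench, with only a 3 mm high rim around its edge, flush with the console's top on the right. x of its frame points to the hinge, y to the left, z up (the front row is the one nearer the handle)
- rear_1 (a point): centre, on the shelf surface, of the left place of the rear row: a yellow printed ring, 63 mm outside, on the dark shelf. Places are 80 mm apart along a row and the rows 66 mm apart; the shelf surface is flat, 50 mm above the bench, with only a 3 mm high rim around its edge, flush with the console's top on the right. x of its frame points to the hinge, y to the left, z up (the rear row is the one nearer the hinge)
- rear_2 (a point): centre, on the shelf surface, of the middle place of the rear row: a yellow printed ring, 63 mm outside, on the dark shelf. Places are 80 mm apart along a row and the rows 66 mm apart; the shelf surface is flat, 50 mm above the bench, with only a 3 mm high rim around its edge, flush with the console's top on the right. x of its frame points to the hinge, y to the left, z up (the rear row is the one nearer the hinge)
- rear_3 (a point): centre, on the shelf surface, of the right place of the rear row: a yellow printed ring, 63 mm outside, on the dark shelf. Places are 80 mm apart along a row and the rows 66 mm apart; the shelf surface is flat, 50 mm above the bench, with only a 3 mm high rim around its edge, flush with the console's top on the right. x of its frame points to the hinge, y to the left, z up (the rear row is the one nearer the hinge)
- red_1_centre (a point): dark red culture dish lying flat: a round, flat, thin-walled plastic dish, 54 mm in diameter and 15 mm high, about 30 g, belongs in the front row. May be absent. It cracks if the two fingers together press on it with more than 30 N (15 N a side); 4 to 8 N of grip is ample to carry it. The point is its centre, half-way up (7.5 mm above its underside); z is the dish's axis, up at the start
- red_2_centre (a point): dark red culture dish lying flat: a round, flat, thin-walled plastic dish, 54 mm in diameter and 15 mm high, about 30 g, belongs in the front row. May be absent. It cracks if the two fingers together press on it with more than 30 N (15 N a side); 4 to 8 N of grip is ample to carry it. The point is its centre, half-way up (7.5 mm above its underside); z is the dish's axis, up at the start
- red_3_centre (a point): dark red culture dish lying flat: a round, flat, thin-walled plastic dish, 54 mm in diameter and 15 mm high, about 30 g, belongs in the front row. May be absent. It cracks if the two fingers together press on it with more than 30 N (15 N a side); 4 to 8 N of grip is ample to carry it. The point is its centre, half-way up (7.5 mm above its underside); z is the dish's axis, up at the start
- yellow_1_centre (a point): pale yellow culture dish lying flat: a round, flat, thin-walled plastic dish, 54 mm in diameter and 15 mm high, about 30 g, belongs in the rear row. May be absent. It cracks if the two fingers together press on it with more than 30 N (15 N a side); 4 to 8 N of grip is ample to carry it. The point is its centre, half-way up (7.5 mm above its underside); z is the dish's axis, up at the start
- yellow_2_centre (a point): pale yellow culture dish lying flat: a round, flat, thin-walled plastic dish, 54 mm in diameter and 15 mm high, about 30 g, belongs in the rear row. May be absent. It cracks if the two fingers together press on it with more than 30 N (15 N a side); 4 to 8 N of grip is ample to carry it. The point is its centre, half-way up (7.5 mm above its underside); z is the dish's axis, up at the start
- yellow_3_centre (a point): pale yellow culture dish lying flat: a round, flat, thin-walled plastic dish, 54 mm in diameter and 15 mm high, about 30 g, belongs in the rear row. May be absent. It cracks if the two fingers together press on it with more than 30 N (15 N a side); 4 to 8 N of grip is ample to carry it. The point is its centre, half-way up (7.5 mm above its underside); z is the dish's axis, up at the start
- tube_rack: bystander: dark blue rack, 65 x 125 mm, of ten red-capped sample tubes, 102 mm high; origin at the centre of its underside
- sample_pot: bystander: white sample pot with a blue screw cap, 64 mm across, 75 mm high; origin at the centre of its underside
- sharps_bin: bystander: yellow sharps bin with a black lid, 114 mm across, 130 mm high; origin at the centre of its underside
There are look-alikes about, which are no part of the job. What is shaped like the part that bears yellow_2_centre but purple or turquoise is not meant.

How it is judged:
By the outcome, as a careful person would: the job done as asked, in the order asked, and still so for the second after the job is handed in, with the robot touching nothing.
Of red_1, red_2, red_3, yellow_1, yellow_2, yellow_3 only 3 to 5 are there at a start; the rules pass over those that are not, and their reading is None.
At some moment in a run one of red_1, red_2, red_3, yellow_1, yellow_2, yellow_3 may be knocked a few centimetres aside while the robot is not near it.
Once in a run the grip may slacken for a moment while it holds something.
It also fails if it takes over 210 s, if anything falls off the work surface, if the arm or the gripper's body presses on something with over 40 N, if the wrist force passes 120 N, or if a joint passes its speed limit or range.

ROBOT

A 6-joint arm with a two-finger parallel gripper is mounted at the origin on the work surface. World frame = base frame: x ahead of the robot, y to its left, z up, the work surface at z = 0. Lengths are in m, angles in degrees, forces in N, time in s.
With the tool pointing down it reaches from about 0.3 to 0.75 m from the base axis. Payload 8.5 kg.
Tool frame: the origin (TCP) lies at the very end of the fingers, on their centre line; the grasp point (between the pads) lies 19 mm behind it (env.pinch_z is the distance from the TCP to the grasp point, in m); z points along the fingers, y is the line along which they close (so a half turn about z gives the same grasp; the last joint's range is limited). The gripper opens to 85 mm and grips with 20 to 120 N. Pads are 22 mm wide; open, the fingers measure 114 mm over their backs; the gripper's body (76 mm by 85 mm) begins 54 mm behind the grasp point. The pads swing forward as they close: fully open they stand 13 mm farther back than shut.
Start: joints at [52.065, 21.807, 74.336, -0, 83.858, -12.336], TCP at [0.238, 0.496, 0.231] pointing down, gripper open.
Joint ranges: [-178.18, 178.18], [-50.72, 133.34], [12.68, 142.11], [-81.47, 261.47], [9.98, 163.14], [-165.26, 165.26]. Speed limits (degrees/s): [136.94, 136.94, 180, 180, 180, 180].

INTERFACE

Orientations are given as a 3x3 rotation matrix whose columns are the frame's x, y, z axes.
In Python, from rig import env, viewer gives the robot as it stands.
- The arm moves only by the tool drive_tool, never from a script. Its argument "series" is a list of rows, each a list of 3 entries, a list of its own where there are three numbers: the shift along the tool's x, y, z in m, then the turn about the tool's z in degrees, then the finger opening in m, from 0 to 0.0854. A call has 1 to 20 rows; each row is the pose to reach, as a shift and turn from the pose commanded when the call began, along the tool's axes at that moment; what a row does not reach only later rows make up. A row lasts 1/10 s, in which the tool goes at most 50 mm and 8.59 degrees, less where a joint would pass 70% of its speed; a pose out of reach is approached as far as the arm can. A call with a gripper value outside its range is refused whole. The fingers move at their own pace and stop on an object; "newtons" is the grip in N (left out, the last holds). Time passes only in rows, so rows that repeat a pose let the fingers close. It gives the time, the measured TCP pose, the force, the opening and the grip force at its end, in the units of the state.
- env.observe(): the state, without advancing time (a new reading comes with each control period).
- viewer.get_image(name): name is "side" or "top" or "wrist"; returns a dict with "img" (480x640x3 uint8, red, green, blue), "depth" (480x640 float32, m along the optical axis (not along the pixel's ray), 0 where there is no reading), "camera_matrix" (3x3 intrinsics, pixels), "rvec" (rotation vector, rad) and "tvec" (3), from world to camera coordinates, as OpenCV has them. Camera axes: x right, y down, z forward; pixel columns grow to the right and rows downward; lengths in m; the calibration is good to about 2 mm. The wrist camera is an equidistant fisheye: a pixel r from the principal point sees the ray r / f radians off the axis. A picture is of the moment at which its call begins.
- env.close_job(): hands the job in; it is judged then, once.
The state is a dict: "time_s": time; "q": joint angles; "qvel": joint speeds; "joint_efforts": joint torques, N m; "position": TCP position; "tool_rot": TCP orientation; "ft_force": force on the tool from outside, world axes, zero at the start; "wrist_torque": the same for the moment, N m; "grip_width": finger opening in m; "gripper_force": force on a finger pad.
Only numpy, scipy, OpenCV 4.12 (cv2) and the standard library are available. Lean on these libraries where they do the work, as an engineer would, in place of code of your own. Each camera call takes 0.05 s, during which the arm holds its last target. There are 200 camera calls.

## Working session

There is one attempt and no reset: what is moved stays moved. The work goes in short steps, Python scripts to look and compute and a tool call to move; the robot and the scene stay as the last step left them, time stands still between calls to the robot, and variables do not carry over. Pictures are saved under pics/ and viewed, at most 18 in all, crops included, and the job is handed in when it is done.

Besides the shell and the picture viewer there is one more tool, called after "Request:" by a JSON object that holds its "method" and its "body", one argument or row to a line. drive_tool: Moves the arm, as the interface text tells. Its arguments: {"type":"object","properties":{"series":{"type":"array"},"newtons":{"type":"number"}},"required":["series"]}

```bash
ls; mkdir -p pics; cat > h.py <<'E'
import numpy as np, cv2
from rig import env, viewer
def grab(n,save=None):
    d=viewer.get_image(n)
    if save: cv2.imwrite('pics/'+save+'.png',d['img'][:,:,::-1])
    d['R']=cv2.Rodrigues(np.array(d['rvec'],float))[0]; d['t']=np.array(d['tvec'],float).ravel(); d['K']=np.array(d['camera_matrix'],float)
    d['fish']=(n=='wrist'); return d
def ray(d,u,v):
    K=d['K'];x=(u-K[0,2])/K[0,0];y=(v-K[1,2])/K[1,1]
    if d['fish']:
        r=np.hypot(x,y)+1e-12; c=np.array([np.sin(r)*x/r,np.sin(r)*y/r,np.cos(r)])
    else: c=np.array([x,y,1.])
    return -d['R'].T@d['t'], d['R'].T@c
def onplane(d,u,v,z):
    o,r=ray(d,u,v); return o+r*(z-o[2])/r[2]
def tool(p):
    "shift from present TCP to world p, in tool axes"
    s=env.observe(); return np.array(s['tool_rot']).T@(np.array(p)-np.array(s['position']))
E
python3 - <<'E'
from h import *
s=env.observe()
for k in s: print(k,np.round(s[k],3).tolist())
print(env.pinch_z)
for n in ['top','side','wrist']:
    d=grab(n,n+'0'); print(n,d['K'].round(1).tolist(),ray(d,320,240))
E
```

```text
pics
time_s 0.0
q [52.065, 21.841, 74.386, 0.0, 83.857, -12.339]
qvel [-0.11, -0.014, -0.016, 0.009, -0.025, -0.005]
joint_efforts [0.001, -44.848, -23.128, -0.0, 0.005, 0.0]
position [0.237, 0.496, 0.231]
tool_rot [[-0.902, 0.432, -0.001], [0.432, 0.902, -0.001], [0.0, -0.001, -1.0]]
ft_force [-0.526, -0.66, 0.227]
wrist_torque [-0.042, 0.04, -0.011]
gripper_force 0.0
grip_width 0.085
0.0187
top [[589.8, 0.0, 316.3], [0.0, 589.8, 242.8], [0.0, 0.0, 1.0]] (array([0.46542849, 0.02503609, 1.4052178 ]), array([ 0.0613121 ,  0.0043444 , -0.99814014]))
side [[584.3, 0.0, 319.5], [0.0, 584.3, 246.5], [0.0, 0.0, 1.0]] (array([-0.24275978, -0.80904913,  1.1414085 ]), array([ 0.51859102,  0.53671329, -0.6656786 ]))
wrist [[371.6, 0.0, 317.2], [0.0, 371.6, 241.8], [0.0, 0.0, 1.0]] (array([0.16930877, 0.527081  , 0.37260863]), array([ 0.26722946, -0.120293  , -0.95609519]))
```

View pics/top0.png

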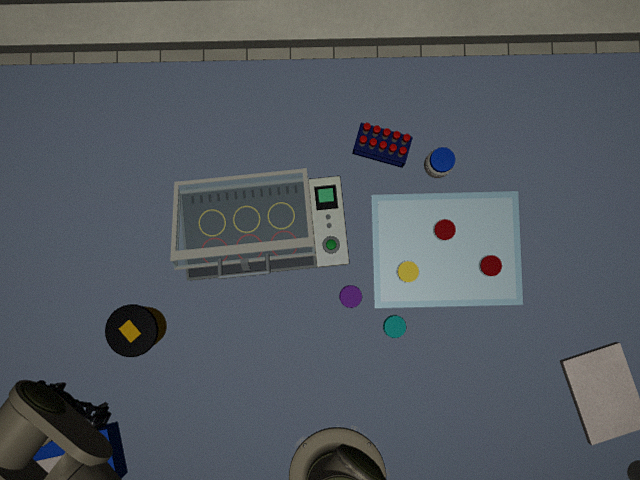

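View pics/side0.png

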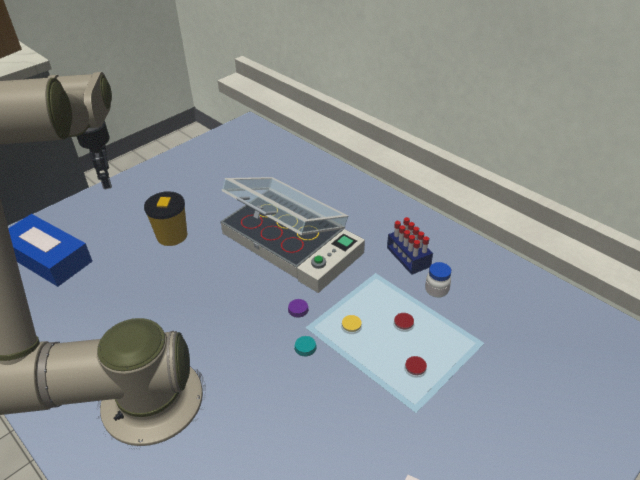

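The top view shows red dishes near (445,230) and (490,265), a yellow one at (408,271), and decoys at (350,296) and (395,326). The hood is already partly open, with its handle near (243,265). In the side view the shelf rings show through the hood, around (270,235).

```bash
cat >> h.py <<'E'
def dishes(d,z=0.015,amin=60,out=True):
    hsv=cv2.cvtColor(d['img'],cv2.COLOR_RGB2HSV); res=[]
    for c,lo,hi in [('red',(0,120,60),(8,255,255)),('red',(172,120,60),(180,255,255)),('yel',(18,90,110),(34,255,255))]:
        if c=='red' and lo[0]==0: 
            m=cv2.inRange(hsv,lo,hi)|cv2.inRange(hsv,(172,120,60),(180,255,255))
        elif c=='red': continue
        else: m=cv2.inRange(hsv,lo,hi)
        n,L,st,ce=cv2.connectedComponentsWithStats(m)
        for i in range(1,n):
            if st[i,4]>=amin:
                res.append((c,st[i].tolist(),ce[i].round(1).tolist(),onplane(d,*ce[i],z).round(4).tolist()))
    return res
E
python3 - <<'E'
from h import *
for n in ['top','side']:
    d=grab(n)
    for r in dishes(d): print(n,r)
    if n=='top':
        c=d['img'][150:300,150:360]
    else: c=d['img'][160:300,200:380]
    cv2.imwrite(f'pics/{n}c.png',cv2.resize(c[:,:,::-1],None,fx=3.8,fy=3.8,interpolation=cv2.INTER_CUBIC))
E
```

```text
top ('red', [435, 220, 20, 20, 325], [444.5, 229.3], [0.5708, -0.263, 0.015])
top ('red', [481, 256, 21, 20, 332], [490.9, 265.3], [0.4841, -0.369, 0.015])
top ('yel', [398, 261, 21, 21, 342], [407.9, 271.3], [0.4735, -0.1742, 0.015])
top ('yel', [119, 320, 22, 22, 248], [129.4, 330.6], [0.3456, 0.4827, 0.015])
side ('red', [404, 217, 25, 27, 185], [415.6, 230.2], [0.8614, -0.0715, 0.015])
side ('red', [395, 221, 25, 27, 198], [406.9, 234.0], [0.8305, -0.0638, 0.015])
side ('red', [395, 313, 18, 15, 208], [403.7, 320.2], [0.5685, -0.2656, 0.015])
side ('red', [406, 357, 20, 17, 265], [415.6, 364.7], [0.4826, -0.371, 0.015])
side ('yel', [157, 197, 14, 10, 108], [163.1, 201.5], [0.4184, 0.5819, 0.015])
side ('yel', [342, 315, 19, 16, 242], [351.2, 322.4], [0.471, -0.1766, 0.015])
```

View pics/topc.png

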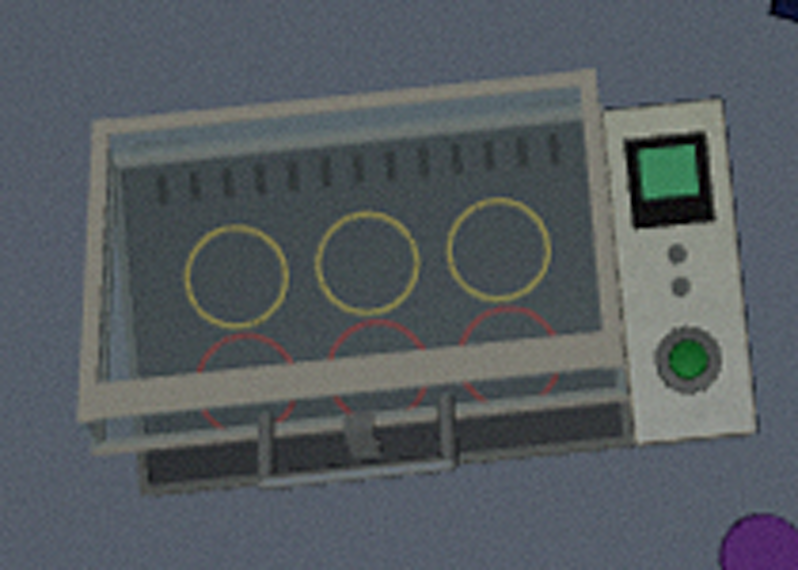

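View pics/sidec.png

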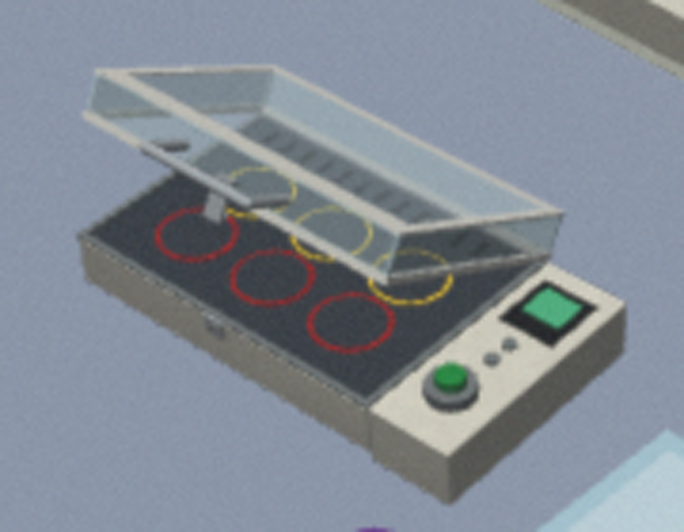

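The top crop shows the yellow rings at (237,276), (367,263) and (498,249), the handle ends at (262,484) and (452,463), and the button at (688,359). The side crop shows the red rings at (197,235), (272,277) and (350,322), with the handle bar's dark grips near (165,147) and (265,203).

```bash
python3 - <<'E'
from h import *
T=grab('top');S=grab('side')
t=lambda x,y:((x+.5)/3.8-.5+150,(y+.5)/3.8-.5+150)
s=lambda x,y:((x+.5)/3.8-.5+200,(y+.5)/3.8-.5+160)
Y=[onplane(T,*t(*p),.05)[:2] for p in [(237,276.5),(367,263.5),(498.5,249.5)]]
Rr=[onplane(S,*s(*p),.05)[:2] for p in [(197,235.5),(272.5,277.5),(350.5,322)]]
print(np.round(Y,4),np.round(Rr,4))
y=Y[0]-Y[2]; y/=np.linalg.norm(y); y2=Rr[0]-Rr[2]; y2/=np.linalg.norm(y2)
print('yaw',np.degrees(np.arctan2(-y[0],y[1])),np.degrees(np.arctan2(-y2[0],y2[1])), np.linalg.norm(Y[0]-Y[2]),np.linalg.norm(Rr[0]-Rr[2]))
x=np.array([y[1],-y[0]]); c=(Y[1]+Rr[1])/2
F=lambda p:np.round([(p[:2]-c)@x,(p[:2]-c)@y],4)
print('c',c,'x',x,[F(p) for p in Y],[F(p) for p in Rr])
for n,p in dict(conFL=(640,443),conFR=(755,432),conRL=(607,110),conRR=(722,98),btn=(688,359)).items(): print(n,F(onplane(T,*t(*p),.05)))
for n,p in dict(conFL=(372,408),conFR=(447,460),conRR=(625,302),btn=(450,378)).items(): print('S',n,F(onplane(S,*s(*p),.05)))
# handle: lines of sight
o1,_=ray(T,0,0)
for p in [(262,484),(452,463),(357,473.5)]:
    for z in (.1,.15,.2): print('h',z,F(onplane(T,*t(*p),z)))
for p in [(143,150),(250,206),(290,200)]:
    for z in (.1,.15,.2): print('hs',z,F(onplane(S,*s(*p),z)))
E
```

```text
[[0.5939 0.2798]
 [0.6004 0.2005]
 [0.6075 0.1204]] [[0.5248 0.2713]
 [0.5328 0.1926]
 [0.5399 0.1141]]
yaw 4.856266395451517 5.496801278524073 0.15993568838808053 0.1579007502073253
c [0.56660864 0.19658096] x [0.9964102  0.08465639] [array([0.0343, 0.0806]), array([0.034 , 0.0011]), array([ 0.0343, -0.0794])] [array([-0.0353,  0.078 ]), array([-0.034 , -0.0011]), array([-0.0336, -0.0799])]
conFL [-0.0914 -0.1529]
conFR [-0.0919 -0.2227]
conRL [ 0.1124 -0.1536]
conRR [ 0.1125 -0.2241]
btn [-0.0438 -0.187 ]
S conFL [-0.0906 -0.1524]
S conFR [-0.0957 -0.2263]
S conRR [ 0.1115 -0.2219]
S btn [-0.0325 -0.1749]
h 0.1 [-0.0936  0.0682]
h 0.15 [-0.0944  0.0594]
h 0.2 [-0.0952  0.0506]
h 0.1 [-0.0927 -0.0432]
h 0.15 [-0.0936 -0.0477]
h 0.2 [-0.0944 -0.0523]
h 0.1 [-0.0931  0.0125]
h 0.15 [-0.094   0.0058]
h 0.2 [-0.0948 -0.0009]
hs 0.1 [-0.0288  0.1367]
hs 0.15 [-0.0702  0.0853]
hs 0.2 [-0.1116  0.0339]
hs 0.1 [-0.0254  0.0255]
hs 0.15 [-0.067  -0.0206]
hs 0.2 [-0.1086 -0.0666]
hs 0.1 [-0.0014  0.0073]
hs 0.15 [-0.0442 -0.0379]
hs 0.2 [-0.0869 -0.0831]
```

Request:
{"method": "drive_tool", "body": {
  "series": [
    [[-0.344,-0.176,-0.004],59.5,0.03],
    [[-0.344,-0.176,-0.004],59.5,0.03],
    [[-0.344,-0.176,-0.004],59.5,0.03],
    [[-0.344,-0.176,-0.004],59.5,0.03],
    [[-0.344,-0.176,-0.004],59.5,0.03],
    [[-0.344,-0.176,-0.004],59.5,0.03],
    [[-0.344,-0.176,-0.004],59.5,0.03],
    [[-0.344,-0.176,-0.004],59.5,0.03],
    [[-0.344,-0.176,-0.004],59.5,0.03],
    [[-0.344,-0.176,-0.004],59.5,0.03],
    [[-0.344,-0.176,-0.004],59.5,0.03],
    [[-0.344,-0.176,-0.004],59.5,0.03]
  ],
  "newtons": 40
}}

```text
time_s: 1.55
position: [0.4712, 0.1896, 0.2354]
tool_rot: [[-0.087, 0.996, 0.0], [0.996, 0.087, 0.0], [0.0, 0.0, -1.0]]
ft_force: [0.4, 0.1, -0.8]
grip_width: 0.0301
gripper_force: 0.0
```

```bash
python3 - <<'E'
from h import *
s=env.observe(); print(s['time_s'],np.round(s['position'],4),np.round(s['tool_rot'],3).tolist(),s['grip_width'])
grab('wrist','w1')
E
```

```text
1.55 [0.4712 0.1896 0.2354] [[-0.087, 0.996, 0.0], [0.996, 0.087, 0.0], [0.0, 0.0, -1.0]] 0.030116460712535566
```

View pics/w1.png

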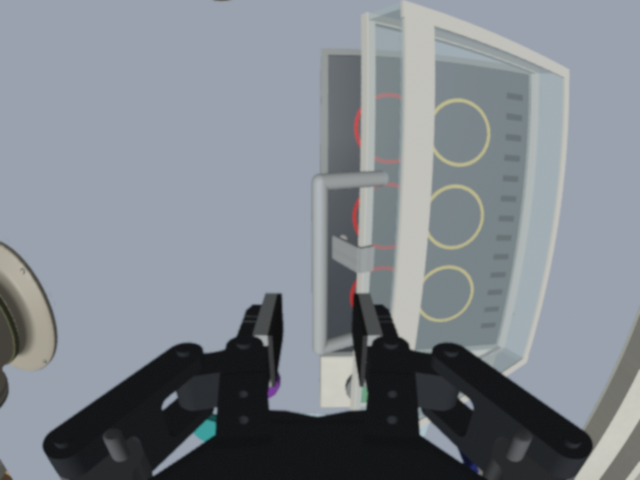

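The wrist view shows the handle bar at u≈319, spanning v≈178 to 350. It is centred between the fingertips (282 and 352).

```bash
python3 - <<'E'
from h import *
d=grab('wrist')
for z in (.175,.184,.19):
  for p in [(319.5,178),(319.5,350)]: print(z,onplane(d,*p,z).round(4), tool(onplane(d,*p,z)).round(4))
E
```

```text
0.175 [0.4685 0.2373 0.175 ] [0.0479 0.0014 0.0605]
0.175 [0.4784 0.1279 0.175 ] [-0.0619  0.0017  0.0605]
0.184 [0.4684 0.2385 0.184 ] [0.0491 0.0013 0.0515]
0.184 [0.4778 0.134  0.184 ] [-0.0558  0.0016  0.0515]
0.19 [0.4682 0.2392 0.19  ] [0.0498 0.0013 0.0455]
0.19 [0.4774 0.138  0.19  ] [-0.0518  0.0015  0.0455]
```

Request:
{"method": "drive_tool", "body": {
  "series": [
    [[-0.002,0.0015,0.03],0,0.03],
    [[-0.002,0.0015,0.055],0,0.03],
    [[-0.002,0.0015,0.067],0,0.03],
    [[-0.002,0.0015,0.067],0,0.03],
    [[-0.002,0.0015,0.067],0,0.0],
    [[-0.002,0.0015,0.067],0,0.0],
    [[-0.002,0.0015,0.067],0,0.0],
    [[-0.002,0.0015,0.067],0,0.0],
    [[-0.002,0.0015,0.067],0,0.0]
  ],
  "newtons": 40
}}

```text
time_s: 2.55
position: [0.4727, 0.187, 0.1691]
tool_rot: [[-0.086, 0.996, -0.001], [0.996, 0.086, 0.0], [0.0, -0.001, -1.0]]
ft_force: [-5.3, -0.1, 3.1]
grip_width: 0.0076
gripper_force: 39.2
```

Request:
{"method": "drive_tool", "body": {
  "series": [
    [[0,0.0045,-0.0065],0,0],
    [[0,0.0096,-0.0137],0,0],
    [[0,0.0204,-0.0271],0,0],
    [[0,0.0321,-0.0396],0,0],
    [[0,0.0446,-0.0513],0,0],
    [[0,0.058,-0.0621],0,0],
    [[0,0.072,-0.0719],0,0],
    [[0,0.0867,-0.0808],0,0],
    [[0,0.102,-0.0886],0,0],
    [[0,0.102,-0.0886],0,0]
  ]
}}

```text
time_s: 3.55
position: [0.5763, 0.196, 0.2605]
tool_rot: [[-0.086, 0.996, 0.005], [0.996, 0.086, 0.001], [0.001, 0.005, -1.0]]
ft_force: [-5.5, 0.3, 13.6]
grip_width: 0.0073
gripper_force: 41.1
```

Request:
{"method": "drive_tool", "body": {
  "series": [
    [[0,0.0158,-0.0087],0,0],
    [[0,0.032,-0.0143],0,0],
    [[0,0.0486,-0.0187],0,0],
    [[0,0.0655,-0.022],0,0],
    [[0,0.0825,-0.0241],0,0],
    [[0,0.0996,-0.025],0,0],
    [[0,0.1168,-0.0247],0,0],
    [[0,0.1296,-0.0236],0,0],
    [[0,0.1296,-0.0236],0,0]
  ]
}}

```text
time_s: 4.45
position: [0.7058, 0.2071, 0.282]
tool_rot: [[-0.086, 0.996, 0.005], [0.996, 0.086, 0.001], [0.001, 0.005, -1.0]]
ft_force: [3.3, 1.6, 4.9]
grip_width: 0.0072
gripper_force: 39.0
```

```bash
python3 - <<'E'
from h import *
s=env.observe(); print(np.round(s['q'],1),s['ft_force'])
grab('side','s2')
E
```

```text
[  7.1  42.   30.    0.  107.7   2.2] [3.25330551 1.56048032 4.85591804]
```

View pics/s2.png

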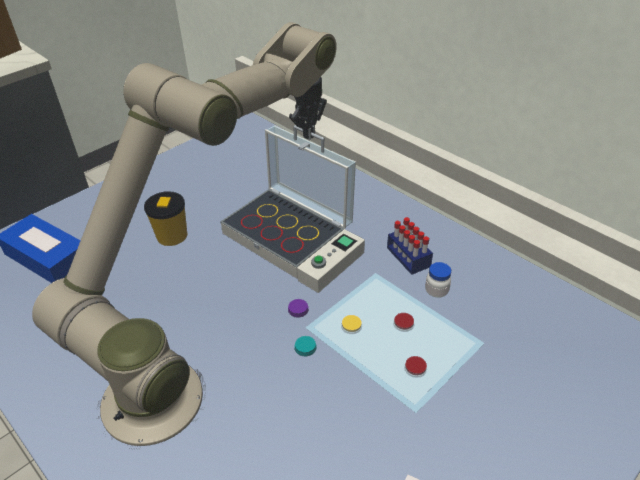

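The side view shows the hood standing nearly vertical with the bar held at about (303,140). I'll push it a little farther, then let go.

Request:
{"method": "drive_tool", "body": {
  "series": [
    [[0,0.015,0.002],0,0],
    [[0,0.0296,0.005],0,0],
    [[0,0.0296,0.005],0,0],
    [[0,0.0296,0.005],0,0.03],
    [[0,0.0296,0.005],0,0.03],
    [[0,0.0296,0.005],0,0.03],
    [[0,0.0296,0.005],0,0.03]
  ]
}}

```text
time_s: 5.2
position: [0.7335, 0.209, 0.2757]
tool_rot: [[-0.085, 0.996, -0.0], [0.996, 0.085, -0.0], [-0.0, -0.0, -1.0]]
ft_force: [-0.2, 0.5, 0.2]
grip_width: 0.03
gripper_force: 0.0
```

Request:
{"method": "drive_tool", "body": {
  "series": [
    [[0,0,-0.02],0,0.03],
    [[0,0,-0.04],0,0.03],
    [[0,0,-0.04],0,0.03],
    [[-0.1,-0.08,-0.04],0,0.03],
    [[-0.1,-0.08,-0.04],0,0.03],
    [[-0.36,-0.293,-0.03],90,0.075],
    [[-0.36,-0.293,-0.03],90,0.075],
    [[-0.36,-0.293,-0.03],90,0.075],
    [[-0.36,-0.293,-0.03],90,0.075],
    [[-0.36,-0.293,0.05],90,0.075],
    [[-0.36,-0.293,0.05],90,0.075],
    [[-0.36,-0.293,0.05],90,0.075],
    [[-0.36,-0.293,0.176],90,0.075],
    [[-0.36,-0.293,0.176],90,0.075],
    [[-0.36,-0.293,0.176],90,0.075],
    [[-0.36,-0.293,0.176],90,0.075],
    [[-0.36,-0.293,0.176],90,0.075],
    [[-0.36,-0.293,0.176],90,0.075]
  ],
  "newtons": 20
}}

```text
time_s: 7.0
position: [0.473, -0.1748, 0.1001]
tool_rot: [[0.996, 0.088, 0.001], [0.088, -0.996, -0.001], [0.001, 0.001, -1.0]]
ft_force: [0.8, 0.3, 0.4]
grip_width: 0.075
gripper_force: 0.0
```

```bash
python3 - <<'E'
from h import *
s=env.observe(); print(s['time_s'],np.round(s['q'],1),np.round(s['tool_rot'],3).tolist())
for n in ['wrist','top']:
    d=grab(n,n+'3')
    for r in dishes(d): print(n,r,tool(r[3]).round(4))
E
```

```text
7.0 [-33.8  25.4  93.    0.   61.5  51.2] [[0.996, 0.088, 0.001], [0.088, -0.996, -0.001], [0.001, 0.001, -1.0]]
wrist ('red', [435, 78, 68, 73, 3891], [468.1, 114.4], [0.5712, -0.2639, 0.015]) [0.0898 0.0973 0.0857]
wrist ('red', [545, 224, 46, 59, 2059], [567.7, 253.7], [0.486, -0.3685, 0.015]) [-0.0042  0.194   0.0856]
wrist ('yel', [282, 214, 72, 68, 3347], [320.3, 251.1], [0.4727, -0.1786, 0.015]) [-0.0008  0.0037  0.0854]
top ('red', [435, 220, 20, 20, 324], [444.5, 229.4], [0.5707, -0.2629, 0.015]) [0.0894 0.0963 0.0857]
top ('red', [270, 230, 28, 28, 142], [283.5, 243.5], [0.5441, 0.1176, 0.015]) [ 0.0961 -0.2851  0.0852]
top ('red', [236, 234, 27, 28, 139], [249.0, 247.2], [0.5368, 0.1991, 0.015]) [ 0.096  -0.3669  0.0851]
top ('red', [201, 237, 28, 28, 148], [214.0, 250.8], [0.5298, 0.2821, 0.015]) [ 0.0963 -0.4502  0.085 ]
top ('red', [481, 256, 21, 20, 332], [490.8, 265.3], [0.4841, -0.3688, 0.015]) [-0.0061  0.1942  0.0857]
top ('yel', [267, 202, 28, 28, 132], [281.1, 215.0], [0.6118, 0.1223, 0.015]) [ 0.164  -0.2839  0.0853]
top ('yel', [233, 206, 28, 27, 127], [245.9, 219.4], [0.6029, 0.2058, 0.015]) [ 0.1624 -0.3678  0.0852]
top ('yel', [198, 209, 28, 28, 129], [212.0, 222.5], [0.5971, 0.2864, 0.015]) [ 0.1637 -0.4486  0.0851]
top ('yel', [119, 320, 22, 22, 257], [129.4, 330.7], [0.3453, 0.4827, 0.015]) [-0.07   -0.6662  0.0843]
```

View pics/wrist3.png

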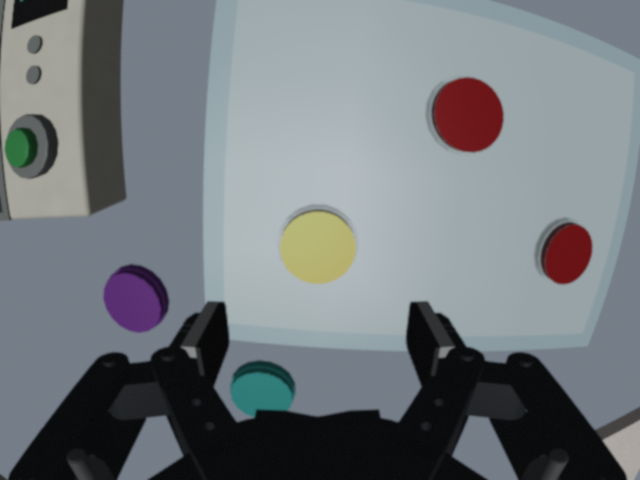

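The wrist view shows the yellow dish at (318,246), midway between the fingertips (225 and 411), with the red dishes at (468,115) and (567,253).

Request:
{"method": "drive_tool", "body": {
  "series": [
    [[0,0.002,0.04],0,0.075],
    [[0,0.002,0.075],0,0.075],
    [[0,0.002,0.09],0,0.07],
    [[0,0.002,0.097],0,0.065],
    [[0,0.002,0.097],0,0.06],
    [[0,0.002,0.097],0,0.056],
    [[0,0.002,0.097],0,0.056],
    [[0,0.002,0.097],0,0.056]
  ],
  "newtons": 20
}}

```text
time_s: 7.9
position: [0.4731, -0.1768, 0.0033]
tool_rot: [[0.996, 0.086, 0.001], [0.086, -0.996, -0.001], [0.001, 0.001, -1.0]]
ft_force: [-0.1, -0.3, 0.5]
grip_width: 0.0565
gripper_force: 0.0
```

Request:
{"method": "drive_tool", "body": {
  "series": [
    [[0,0,0],0,0.055],
    [[0,0,0],0,0.054],
    [[0,0,0],0,0.0535],
    [[0,0,0],0,0.0535]
  ]
}}

```text
time_s: 8.3
position: [0.4728, -0.1766, 0.0028]
tool_rot: [[0.996, 0.086, 0.0], [0.086, -0.996, -0.0], [0.0, 0.0, -1.0]]
ft_force: [-0.3, 1.3, 5.2]
grip_width: 0.0532
gripper_force: 5.4
```

Request:
{"method": "drive_tool", "body": {
  "series": [
    [[0,0,0],0,0.053],
    [[0,0,-0.003],0,0.053],
    [[0,0,-0.015],0,0.053],
    [[0,0,-0.04],0,0.053],
    [[0,0,-0.08],0,0.053],
    [[0,0,-0.1],0,0.053],
    [[0,0,-0.1],0,0.053]
  ]
}}

```text
time_s: 9.0
position: [0.4738, -0.1773, 0.105]
tool_rot: [[0.996, 0.086, 0.004], [0.086, -0.996, -0.003], [0.004, 0.003, -1.0]]
ft_force: [0.2, 0.5, -1.4]
grip_width: 0.0535
gripper_force: 12.4
```

```bash
cat >> h.py <<'E'
def rings(d):
    "ring blobs on the shelf plane, for the top view"
    return [(r[0],onplane(d,*r[2],.05).round(4)) for r in dishes(d) if r[1][2]>24 and r[1][4]<200]
E
python3 - <<'E'
from h import *
d=grab('top'); 
for r in dishes(d):
    if 24<r[1][2]<32 and r[1][4]<200:
        x,y,w,h,_=r[1]; p=onplane(d,x+(w-1)/2,y+(h-1)/2,.05); print(r[0],p.round(4),tool(p).round(4))
for r in dishes(d):
    if r[1][4]>200: print(r)
d=grab('wrist','w4')
for r in dishes(d): print(r)
E
```

```text
red [0.5421 0.1151 0.05  ] [ 0.0937 -0.2851  0.053 ]
red [0.5343 0.1948 0.05  ] [ 0.0927 -0.3651  0.0529]
red [0.5288 0.2745 0.05  ] [ 0.0941 -0.445   0.0528]
yel [0.607  0.1211 0.05  ] [ 0.1589 -0.2855  0.0531]
yel [0.6003 0.1998 0.05  ] [ 0.1589 -0.3645  0.053 ]
yel [0.5937 0.2798 0.05  ] [ 0.1592 -0.4447  0.0529]
('red', [435, 220, 20, 20, 324], [444.5, 229.4], [0.5707, -0.2629, 0.015])
('red', [481, 256, 21, 20, 331], [490.8, 265.3], [0.484, -0.3688, 0.015])
('yel', [119, 320, 22, 22, 258], [129.3, 330.8], [0.3452, 0.4828, 0.015])
('red', [430, 78, 67, 72, 3840], [463.0, 113.8], [0.5712, -0.2639, 0.015])
('red', [541, 223, 46, 58, 2056], [563.7, 251.8], [0.486, -0.3686, 0.015])
('yel', [258, 266, 120, 106, 9884], [317.3, 318.6], [0.4216, -0.1832, 0.015])
```

View pics/w4.png

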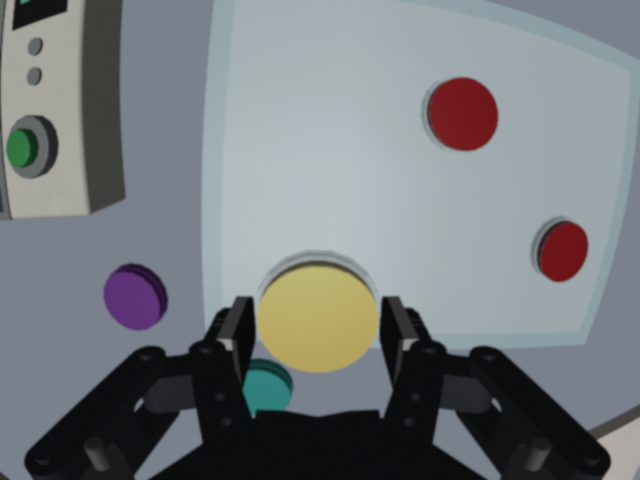

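The wrist view shows the yellow dish held level between the pads, with its top centred at (317,318). I'll ease the grip and carry it to just short of the middle rear ring.

Request:
{"method": "drive_tool", "body": {
  "series": [
    [[0,0,-0.015],0,0.0534],
    [[0.04,-0.04,-0.015],0,0.0534],
    [[0.09,-0.365,-0.015],0,0.0534],
    [[0.09,-0.365,-0.015],0,0.0534],
    [[0.09,-0.365,-0.015],0,0.0534],
    [[0.09,-0.365,-0.015],0,0.0534],
    [[0.09,-0.365,-0.015],0,0.0534],
    [[0.09,-0.365,-0.015],0,0.0534],
    [[0.09,-0.365,-0.015],0,0.0534],
    [[0.09,-0.365,-0.015],0,0.0534],
    [[0.09,-0.365,-0.015],0,0.0534],
    [[0.09,-0.365,-0.015],0,0.0534],
    [[0.09,-0.365,-0.015],0,0.0534]
  ]
}}

```text
time_s: 10.4
position: [0.5312, 0.1936, 0.1171]
tool_rot: [[0.996, 0.084, -0.001], [0.084, -0.996, -0.0], [-0.001, 0.0, -1.0]]
ft_force: [0.3, -0.2, -0.4]
grip_width: 0.0534
gripper_force: 8.3
```

```bash
cat >> h.py <<'E'
def wr(d,save=None):
    "yellow/red blobs in the wrist view on shelf plane and on held-dish-top plane"
    s=env.observe(); z=s['position'][2]
    for r in dishes(d,.05,200):
        x,y,w,h,a=r[1]; b=(x+(w-1)/2,y+(h-1)/2)
        print(r[0],r[1],'shelf',onplane(d,*b,.05).round(4),tool(onplane(d,*b,.05)).round(4),'held',tool(onplane(d,*r[2],z+.012)).round(4))
E
python3 - <<'E'
from h import *
s=env.observe(); print(np.round(s['position'],4),s['gripper_force'],np.round(s['tool_rot'],3)[:,2])
d=grab('wrist','w5'); wr(d)
E
```

```text
[0.5312 0.1936 0.1171] 8.331396281719208 [-0.001 -0.    -1.   ]
red [143, 205, 94, 95, 1134] shelf [0.5292 0.2709 0.05  ] [ 0.0044 -0.0772  0.0673] held [ 0.0324 -0.047  -0.012 ]
red [266, 204, 103, 66, 512] shelf [0.5456 0.1932 0.05  ] [0.0143 0.0017 0.0673] held [ 0.0398  0.0042 -0.012 ]
red [398, 204, 94, 96, 1294] shelf [0.5427 0.1139 0.05  ] [0.0047 0.0805 0.0673] held [ 0.0327  0.05   -0.012 ]
yel [262, 86, 111, 94, 977] shelf [0.6055 0.1982 0.05  ] [0.0744 0.0017 0.0673] held [ 0.0807  0.0044 -0.012 ]
yel [133, 93, 98, 107, 1567] shelf [0.5938 0.2763 0.05  ] [ 0.0693 -0.0771  0.0672] held [ 0.0725 -0.0471 -0.012 ]
yel [403, 93, 99, 107, 1739] shelf [0.607  0.1197 0.05  ] [0.0693 0.0801 0.0673] held [ 0.0723  0.0497 -0.012 ]
yel [258, 279, 120, 92, 7777] shelf [0.4869 0.1879 0.05  ] [-0.0447  0.002   0.0673] held [-0.0004  0.0028 -0.012 ]
yel [0, 449, 25, 29, 356] shelf [0.2044 0.5679 0.05  ] [-0.2943 -0.4003  0.0674] held [-0.1592 -0.2539 -0.0119]
```

View pics/w5.png

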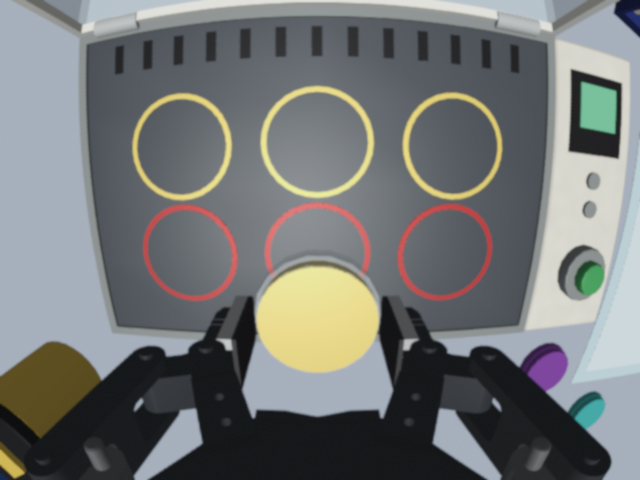

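The wrist view shows all six rings clear: yellow at (182,146), (317,141) and (453,146), red at (190,252), (318,250) and (445,252). The dish is held at (317,315).

Request:
{"method": "drive_tool", "body": {
  "series": [
    [[0.035,-0.0005,0],0,0.0534],
    [[0.069,-0.0005,0],0,0.0534],
    [[0.069,-0.0005,0.03],0,0.0534],
    [[0.069,-0.0005,0.05],0,0.0534],
    [[0.069,-0.0005,0.058],0,0.0534],
    [[0.069,-0.0005,0.061],0,0.0534],
    [[0.069,-0.0005,0.063],0,0.0534],
    [[0.069,-0.0005,0.063],0,0.0534]
  ]
}}

```text
time_s: 11.25
position: [0.6003, 0.2011, 0.0554]
tool_rot: [[0.996, 0.085, 0.001], [0.085, -0.996, 0.0], [0.001, -0.0, -1.0]]
ft_force: [-0.6, 0.4, -0.6]
grip_width: 0.0533
gripper_force: 8.3
```

Request:
{"method": "drive_tool", "body": {
  "series": [
    [[0,0.001,0.001],0,0.0534],
    [[0,0.001,0.002],0,0.0534],
    [[0,0.001,0.002],0,0.0534]
  ]
}}

```text
time_s: 11.55
position: [0.6002, 0.2001, 0.053]
tool_rot: [[0.996, 0.085, 0.001], [0.085, -0.996, 0.0], [0.001, 0.0, -1.0]]
ft_force: [-0.2, -0.7, 0.6]
grip_width: 0.0533
gripper_force: 8.4
```

Request:
{"method": "drive_tool", "body": {
  "series": [
    [[0,0,0.0005],0,0.054],
    [[0,0,0.0005],0,0.055],
    [[0,0,0.0005],0,0.059],
    [[0,0,0.0005],0,0.064],
    [[0,0,0.0005],0,0.064],
    [[0,0,-0.025],0,0.064],
    [[0,0,-0.07],0,0.064],
    [[-0.03,0,-0.09],0,0.064],
    [[-0.03,0,-0.09],0,0.064]
  ]
}}

```text
time_s: 12.45
position: [0.5692, 0.1979, 0.146]
tool_rot: [[0.996, 0.086, 0.004], [0.086, -0.996, 0.001], [0.004, -0.0, -1.0]]
ft_force: [0.3, 0.8, -0.2]
grip_width: 0.0643
gripper_force: 0.0
```

```bash
python3 - <<'E'
from h import *
s=env.observe(); print(np.round(s['position'],4),s['gripper_force'])
d=grab('wrist')
for r in dishes(d,.065,200):
    x,y,w,h,a=r[1]; b=(x+(w-1)/2,y+(h-1)/2); print(r[0],r[1],onplane(d,*b,.05).round(4),onplane(d,*b,.065).round(4))
d=grab('top'); 
for r in dishes(d,.065):
  if r[1][4]>200: print(r)
E
```

```text
[0.5692 0.1979 0.146 ] 0.0
red [169, 251, 82, 74, 669] [0.5309 0.2708 0.05  ] [0.538  0.2666 0.065 ]
red [387, 250, 82, 76, 764] [0.5444 0.1142 0.05  ] [0.5507 0.1198 0.065 ]
red [275, 252, 88, 79, 702] [0.536  0.1925 0.05  ] [0.5428 0.1931 0.065 ]
yel [158, 155, 83, 91, 853] [0.5943 0.2782 0.05  ] [0.5974 0.2735 0.065 ]
yel [393, 155, 87, 92, 1258] [0.6078 0.1194 0.05  ] [0.6101 0.1246 0.065 ]
('red', [435, 220, 20, 20, 325], [444.5, 229.3], [0.567, -0.2525, 0.065])
('red', [491, 244, 21, 20, 331], [500.9, 253.6], [0.5095, -0.3784, 0.065])
('yel', [119, 320, 22, 22, 252], [129.4, 330.6], [0.3498, 0.4663, 0.065])
```

```bash
python3 - <<'E'
from h import *
a=grab('wrist')['img'];b=grab('side')['img']
cv2.imwrite('pics/c6.png',np.hstack([a[100:360,100:500],b[130:390,220:620]])[:,:,::-1])
E
```

```text
(no output)
```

View pics/c6.png

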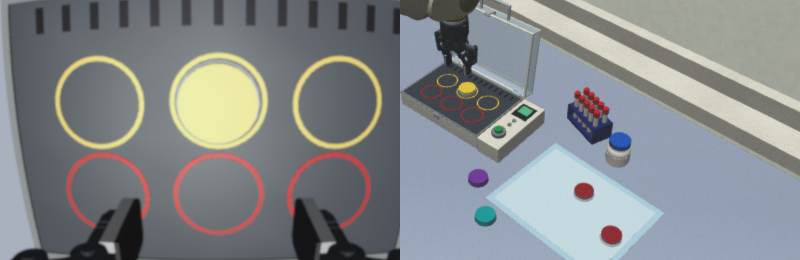

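The crop shows the yellow dish centred in the middle rear ring, at (219,102) against a ring centre of (218,101). One red dish was knocked aside on the mat and is now at (501,254) in the top view.

Request:
{"method": "drive_tool", "body": {
  "series": [
    [[-0.038,0.46,0],0,0.064],
    [[-0.038,0.46,0],0,0.064],
    [[-0.038,0.46,0],0,0.064],
    [[-0.038,0.46,0],0,0.064],
    [[-0.038,0.46,0],0,0.064],
    [[-0.038,0.46,0],0,0.075],
    [[-0.038,0.46,0],0,0.075],
    [[-0.038,0.46,0],0,0.075],
    [[-0.038,0.46,0],0,0.075],
    [[-0.038,0.46,0],0,0.075],
    [[-0.038,0.46,0.046],0,0.075],
    [[-0.038,0.46,0.046],0,0.075],
    [[-0.038,0.46,0.046],0,0.075],
    [[-0.038,0.46,0.046],0,0.075]
  ]
}}

```text
time_s: 14.05
position: [0.5724, -0.2638, 0.098]
tool_rot: [[0.996, 0.086, 0.002], [0.086, -0.996, -0.001], [0.002, 0.001, -1.0]]
ft_force: [0.4, -0.3, 0.4]
grip_width: 0.0753
gripper_force: 0.0
```

```bash
python3 - <<'E'
from h import *
s=env.observe(); print(np.round(s['position'],4),s['gripper_force'],np.round(s['q'],0))
d=grab('wrist')
for r in dishes(d,.015,400): print(r, tool(r[3]).round(4))
E
```

```text
[ 0.5724 -0.2638  0.098 ] 0.0 [-35.  36.  72.   0.  72.  50.]
('red', [281, 215, 74, 71, 4097], [317.3, 250.4], [0.5732, -0.2656, 0.015]) [0.0005 0.0017 0.0832]
('red', [456, 310, 52, 51, 1697], [484.0, 332.2], [0.5184, -0.3971, 0.015]) [-0.0655  0.128   0.0833]
```

Request:
{"method": "drive_tool", "body": {
  "series": [
    [[0,0.0005,0.04],0,0.075],
    [[0,0.0005,0.075],0,0.075],
    [[0,0.0005,0.09],0,0.07],
    [[0,0.0005,0.095],0,0.065],
    [[0,0.0005,0.095],0,0.06],
    [[0,0.0005,0.095],0,0.057],
    [[0,0.0005,0.095],0,0.055],
    [[0,0.0005,0.095],0,0.054],
    [[0,0.0005,0.095],0,0.0535],
    [[0,0.0005,0.095],0,0.0534],
    [[0,0.0005,0.095],0,0.0534]
  ]
}}

```text
time_s: 15.2
position: [0.572, -0.2647, 0.0026]
tool_rot: [[0.996, 0.085, 0.001], [0.085, -0.996, -0.001], [0.001, 0.001, -1.0]]
ft_force: [-0.1, 0.2, 6.1]
grip_width: 0.0533
gripper_force: 6.8
```

Request:
{"method": "drive_tool", "body": {
  "series": [
    [[0,0,-0.003],0,0.0534],
    [[0,0,-0.015],0,0.0534],
    [[0,0,-0.05],0,0.0534],
    [[0,0,-0.1],0,0.0534],
    [[0,0,-0.115],0,0.0534],
    [[0.001,-0.54,-0.115],0,0.0534],
    [[0.001,-0.54,-0.115],0,0.0534],
    [[0.001,-0.54,-0.115],0,0.0534],
    [[0.001,-0.54,-0.115],0,0.0534],
    [[0.001,-0.54,-0.115],0,0.0534],
    [[0.001,-0.54,-0.115],0,0.0534],
    [[0.001,-0.54,-0.115],0,0.0534],
    [[0.001,-0.54,-0.115],0,0.0534],
    [[0.001,-0.54,-0.115],0,0.0534],
    [[0.001,-0.54,-0.115],0,0.0534],
    [[0.001,-0.54,-0.115],0,0.0534],
    [[0.001,-0.54,-0.115],0,0.0534],
    [[0.001,-0.54,-0.115],0,0.0534],
    [[0.001,-0.54,-0.115],0,0.0534]
  ]
}}

```text
time_s: 17.1
position: [0.5266, 0.2728, 0.1169]
tool_rot: [[0.996, 0.085, 0.0], [0.085, -0.996, -0.0], [0.0, 0.0, -1.0]]
ft_force: [-0.1, -0.9, -0.6]
grip_width: 0.0534
gripper_force: 6.9
```

```bash
python3 - <<'E'
from h import *
s=env.observe(); print(np.round(s['position'],4),s['gripper_force'],tool([.5277,.2736,.053]).round(4))
d=grab('wrist','w7'); wr(d)
E
```

```text
[0.5266 0.2728 0.1169] 6.884366646409035 [ 0.0011 -0.0007  0.0639]
red [325, 209, 43, 64, 240] shelf [0.5402 0.2552 0.05  ] [0.0119 0.0184 0.0669] held [ 0.037   0.0156 -0.012 ]
red [397, 208, 94, 96, 1261] shelf [0.5357 0.1933 0.05  ] [0.0023 0.0796 0.0669] held [ 0.0311  0.0497 -0.012 ]
red [511, 211, 72, 87, 1013] shelf [0.5425 0.1149 0.05  ] [0.0025 0.1583 0.0669] held [ 0.0309  0.0974 -0.012 ]
red [258, 272, 119, 103, 9613] shelf [0.4836 0.2675 0.05  ] [-0.0434  0.0013  0.0669] held [ 0.0017  0.0015 -0.012 ]
yel [262, 91, 110, 83, 801] shelf [0.6013 0.2778 0.05  ] [0.0747 0.001  0.0669] held [ 0.0809  0.0043 -0.012 ]
yel [402, 97, 99, 107, 6903] shelf [0.6002 0.1993 0.05  ] [0.067  0.0791 0.0669] held [ 0.0707  0.0515 -0.012 ]
yel [523, 111, 73, 97, 1302] shelf [0.6073 0.1204 0.05  ] [0.0675 0.1583 0.0669] held [ 0.0707  0.0974 -0.012 ]
```

Request:
{"method": "drive_tool", "body": {
  "series": [
    [[0.0008,-0.001,0.03],0,0.0534],
    [[0.0008,-0.001,0.05],0,0.0534],
    [[0.0008,-0.001,0.058],0,0.0534],
    [[0.0008,-0.001,0.062],0,0.0534],
    [[0.0008,-0.001,0.0635],0,0.0534],
    [[0.0008,-0.001,0.0635],0,0.0534],
    [[0.0008,-0.001,0.0635],0,0.0534]
  ]
}}

```text
time_s: 17.85
position: [0.5276, 0.2747, 0.0539]
tool_rot: [[0.996, 0.085, 0.001], [0.085, -0.996, 0.0], [0.001, -0.0, -1.0]]
ft_force: [0.4, 0.1, 0.0]
grip_width: 0.0535
gripper_force: 6.9
```

Request:
{"method": "drive_tool", "body": {
  "series": [
    [[0,0.001,0.001],0,0.0534],
    [[0,0.001,0.0015],0,0.0534],
    [[0,0.001,0.0015],0,0.054],
    [[0,0.001,0.0015],0,0.055],
    [[0,0.001,0.0015],0,0.059],
    [[0,0.001,0.0015],0,0.064],
    [[0,0.001,0.0015],0,0.064],
    [[0,0.001,-0.025],0,0.064],
    [[0,0.001,-0.07],0,0.064],
    [[-0.02,0.001,-0.09],0,0.064],
    [[-0.02,0.001,-0.09],0,0.064]
  ]
}}

```text
time_s: 18.95
position: [0.507, 0.2724, 0.1461]
tool_rot: [[0.996, 0.086, 0.005], [0.086, -0.996, 0.001], [0.005, -0.001, -1.0]]
ft_force: [0.4, 1.1, 0.6]
grip_width: 0.0638
gripper_force: 0.0
```

```bash
python3 - <<'E'
from h import *
s=env.observe(); print(np.round(s['position'],4),s['gripper_force'])
a=grab('wrist','w8'); wr(a)
d=grab('top'); 
for r in dishes(d):
  if r[1][4]>200: print(r,tool(r[3]).round(4))
E
```

```text
[0.507  0.2724 0.1461] 0.0
red [287, 170, 78, 75, 277] shelf [0.5339 0.2677 0.05  ] [0.026  0.0068 0.0942] held [ 0.0523  0.0106 -0.0119]
red [392, 171, 86, 90, 1051] shelf [0.5353 0.1933 0.05  ] [0.021  0.081  0.0941] held [ 0.0461  0.0457 -0.0119]
red [498, 177, 69, 83, 925] shelf [0.5419 0.1141 0.05  ] [0.0208 0.1604 0.0941] held [ 0.0457  0.0882 -0.0119]
red [281, 184, 75, 75, 4430] shelf [0.5241 0.2718 0.05  ] [0.0166 0.0019 0.0941] held [ 0.0428  0.0018 -0.0119]
yel [269, 66, 99, 89, 896] shelf [0.5961 0.278  0.05  ] [0.0889 0.0018 0.0943] held [ 0.0878  0.0032 -0.0118]
yel [394, 72, 91, 95, 5577] shelf [0.6    0.1992 0.05  ] [0.086  0.0807 0.0943] held [ 0.0819  0.0469 -0.0118]
yel [505, 86, 70, 88, 1158] shelf [0.607  0.1201 0.05  ] [0.0862 0.1601 0.0942] held [ 0.0813  0.0884 -0.0119]
('red', [491, 244, 21, 20, 333], [501.0, 253.6], [0.5111, -0.3935, 0.015]) [-0.0531  0.6633  0.1278]
('yel', [233, 206, 27, 27, 485], [245.5, 218.2], [0.6058, 0.2068, 0.015]) [0.0926 0.0734 0.1278]
('yel', [119, 320, 22, 22, 250], [129.4, 330.6], [0.3455, 0.4828, 0.015]) [-0.1431 -0.2239  0.1278]
```

View pics/w8.png

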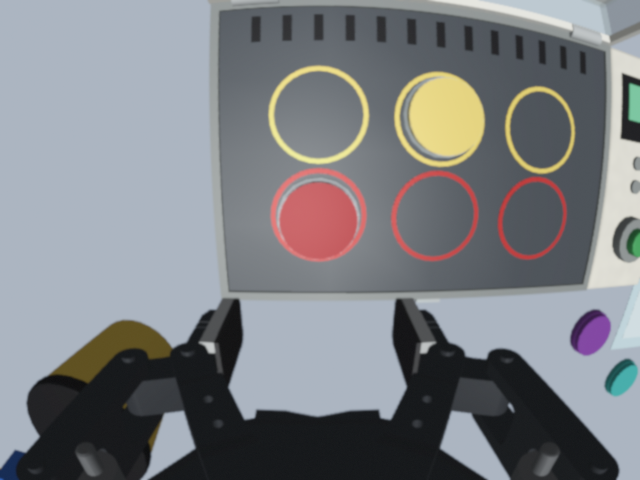

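The wrist view shows the red dish inside the left front ring, at (318,221) against a ring centre of (318,214), which fits its raised top. The yellow one is still in place.

Request:
{"method": "drive_tool", "body": {
  "series": [
    [[-0.053,0.663,0],0,0.064],
    [[-0.053,0.663,0],0,0.064],
    [[-0.053,0.663,0],0,0.064],
    [[-0.053,0.663,0],0,0.064],
    [[-0.053,0.663,0],0,0.064],
    [[-0.053,0.663,0],0,0.064],
    [[-0.053,0.663,0],0,0.075],
    [[-0.053,0.663,0],0,0.075],
    [[-0.053,0.663,0],0,0.075],
    [[-0.053,0.663,0],0,0.075],
    [[-0.053,0.663,0],0,0.075],
    [[-0.053,0.663,0],0,0.075],
    [[-0.053,0.663,0],0,0.075],
    [[-0.053,0.663,0],0,0.075],
    [[-0.053,0.663,0.046],0,0.075],
    [[-0.053,0.663,0.046],0,0.075],
    [[-0.053,0.663,0.046],0,0.075],
    [[-0.053,0.663,0.046],0,0.075]
  ]
}}

```text
time_s: 20.85
position: [0.5118, -0.3933, 0.0984]
tool_rot: [[0.996, 0.086, 0.001], [0.086, -0.996, -0.001], [0.001, 0.001, -1.0]]
ft_force: [0.5, 0.2, -0.4]
grip_width: 0.0752
gripper_force: 0.0
```

```bash
python3 - <<'E'
from h import *
s=env.observe(); print(np.round(s['position'],4),s['gripper_force'],np.round(s['q'],0))
d=grab('wrist')
for r in dishes(d,.015,400): print(r, tool(r[3]).round(4))
d=grab('top')
for r in dishes(d,.065): 
  if r[1][0]<320: x,y,w,h,a=r[1]; print(r, onplane(d,x+(w-1)/2,y+(h-1)/2,.05).round(4))
E
```

```text
[ 0.5118 -0.3933  0.0984] 0.0 [-48.  38.  69.  -0.  73.  37.]
('red', [283, 214, 73, 71, 4088], [319.1, 249.0], [0.5134, -0.3962, 0.015]) [0.0011 0.0028 0.0837]
('red', [270, 230, 28, 28, 141], [283.5, 243.4], [0.5414, 0.1142, 0.065]) [0.5421 0.1151 0.05  ]
('red', [236, 234, 27, 28, 137], [249.2, 246.9], [0.535, 0.1925, 0.065]) [0.5343 0.1948 0.05  ]
('red', [201, 237, 28, 28, 497], [213.5, 250.8], [0.5274, 0.2739, 0.065]) [0.5288 0.2745 0.05  ]
('yel', [267, 202, 28, 28, 130], [281.0, 215.2], [0.6061, 0.1188, 0.065]) [0.607  0.1211 0.05  ]
('yel', [233, 206, 27, 27, 492], [245.3, 218.2], [0.6008, 0.2005, 0.065]) [0.6004 0.201  0.05  ]
('yel', [198, 209, 28, 28, 127], [212.0, 222.3], [0.5928, 0.277, 0.065]) [0.5937 0.2809 0.05  ]
('yel', [119, 320, 22, 22, 256], [129.3, 330.7], [0.3497, 0.4665, 0.065]) [0.3489 0.471  0.05  ]
```

Request:
{"method": "drive_tool", "body": {
  "series": [
    [[0.0005,0.001,0.04],0,0.075],
    [[0.0005,0.001,0.075],0,0.075],
    [[0.0005,0.001,0.09],0,0.07],
    [[0.0005,0.001,0.095],0,0.065],
    [[0.0005,0.001,0.0955],0,0.06],
    [[0.0005,0.001,0.0955],0,0.057],
    [[0.0005,0.001,0.0955],0,0.055],
    [[0.0005,0.001,0.0955],0,0.054],
    [[0.0005,0.001,0.0955],0,0.0535],
    [[0.0005,0.001,0.0955],0,0.0534],
    [[0.0005,0.001,0.0955],0,0.0534]
  ]
}}

```text
time_s: 22.05
position: [0.5121, -0.3945, 0.0027]
tool_rot: [[0.996, 0.085, 0.001], [0.085, -0.996, -0.001], [0.001, 0.002, -1.0]]
ft_force: [-1.5, -0.1, 7.2]
grip_width: 0.0535
gripper_force: 6.8
```

Request:
{"method": "drive_tool", "body": {
  "series": [
    [[0,0,-0.003],0,0.0534],
    [[0,0,-0.015],0,0.0534],
    [[0,0,-0.05],0,0.0534],
    [[0,0,-0.1],0,0.0534],
    [[0,0,-0.115],0,0.0534],
    [[0.072,-0.504,-0.115],0,0.0534],
    [[0.072,-0.504,-0.115],0,0.0534],
    [[0.072,-0.504,-0.115],0,0.0534],
    [[0.072,-0.504,-0.115],0,0.0534],
    [[0.072,-0.504,-0.115],0,0.0534],
    [[0.072,-0.504,-0.115],0,0.0534],
    [[0.072,-0.504,-0.115],0,0.0534],
    [[0.072,-0.504,-0.115],0,0.0534],
    [[0.072,-0.504,-0.115],0,0.0534],
    [[0.072,-0.504,-0.115],0,0.0534],
    [[0.072,-0.504,-0.115],0,0.0534],
    [[0.072,-0.504,-0.115],0,0.0534],
    [[0.072,-0.504,-0.115],0,0.0534]
  ]
}}

```text
time_s: 23.85
position: [0.5405, 0.1134, 0.1168]
tool_rot: [[0.996, 0.085, 0.0], [0.085, -0.996, -0.0], [0.0, 0.0, -1.0]]
ft_force: [-0.1, 0.2, -0.5]
grip_width: 0.053
gripper_force: 6.8
```

```bash
python3 - <<'E'
from h import *
s=env.observe(); print(np.round(s['position'],4),s['gripper_force'],tool([.5413,.1142,.0528]).round(4))
d=grab('wrist'); wr(d)
E
```

```text
[0.5405 0.1134 0.1168] 6.842765137553215 [ 0.0009 -0.0008  0.064 ]
red [143, 209, 93, 95, 1143] shelf [0.5358 0.191  0.05  ] [ 0.0019 -0.0783  0.0667] held [ 0.0308 -0.0482 -0.012 ]
red [265, 208, 103, 67, 511] shelf [0.5522 0.1134 0.05  ] [0.0117 0.0005 0.0668] held [ 0.0379  0.0028 -0.012 ]
red [46, 212, 77, 87, 3683] shelf [0.5287 0.2717 0.05  ] [ 0.0015 -0.1592  0.0667] held [ 0.0273 -0.1024 -0.012 ]
red [258, 272, 119, 102, 9626] shelf [0.4979 0.1081 0.05  ] [-0.043   0.0012  0.0668] held [ 0.002   0.0012 -0.012 ]
yel [261, 91, 111, 92, 951] shelf [0.6126 0.1185 0.05  ] [0.0723 0.0005 0.0668] held [ 0.0796  0.0037 -0.012 ]
yel [130, 97, 100, 107, 6660] shelf [0.6007 0.1973 0.05  ] [ 0.067  -0.079   0.0668] held [ 0.0707 -0.0508 -0.012 ]
yel [37, 113, 73, 95, 1284] shelf [0.5938 0.2757 0.05  ] [ 0.0667 -0.1578  0.0667] held [ 0.0704 -0.0963 -0.012 ]
```

Request:
{"method": "drive_tool", "body": {
  "series": [
    [[0.0005,0.0003,0.03],0,0.0534],
    [[0.0005,0.0003,0.05],0,0.0534],
    [[0.0005,0.0003,0.058],0,0.0534],
    [[0.0005,0.0003,0.062],0,0.0534],
    [[0.0005,0.0003,0.0645],0,0.0534],
    [[0.0005,0.0003,0.0645],0,0.0534],
    [[0.0005,0.0003,0.0645],0,0.0534]
  ]
}}

```text
time_s: 24.6
position: [0.5413, 0.1139, 0.0527]
tool_rot: [[0.996, 0.085, 0.001], [0.085, -0.996, 0.0], [0.001, 0.0, -1.0]]
ft_force: [-0.8, -0.1, 0.4]
grip_width: 0.0531
gripper_force: 6.9
```

Request:
{"method": "drive_tool", "body": {
  "series": [
    [[0,0,0.0005],0,0.054],
    [[0,0,0.0005],0,0.055],
    [[0,0,0.0005],0,0.059],
    [[0,0,0.0005],0,0.064],
    [[0,0,0.0005],0,0.064],
    [[0,0,-0.025],0,0.064],
    [[0,0,-0.07],0,0.064],
    [[-0.05,0,-0.1],0,0.064],
    [[-0.08,-0.04,-0.13],0,0.064],
    [[-0.08,-0.08,-0.16],0,0.064],
    [[-0.08,-0.08,-0.2],0,0.064],
    [[-0.08,-0.08,-0.2],0,0.064],
    [[-0.08,-0.08,-0.2],0,0.064]
  ]
}}

```text
time_s: 25.9
position: [0.4544, 0.187, 0.2525]
tool_rot: [[0.996, 0.086, 0.002], [0.086, -0.996, 0.0], [0.002, -0.0, -1.0]]
ft_force: [0.6, 0.4, -1.2]
grip_width: 0.0639
gripper_force: 0.0
```

```bash
python3 - <<'E'
from h import *
s=env.observe(); print(np.round(s['position'],4),s['gripper_force'])
a=grab('wrist')['img'];d=grab('top','top9')
for r in dishes(d,.065): 
  x,y,w,h,_=r[1]; print(r, onplane(d,x+(w-1)/2,y+(h-1)/2,.05).round(4))
cv2.imwrite('pics/c9.png',np.vstack([np.hstack([a[0:300,100:500],cv2.resize(d['img'][160:310,160:360],(400,300))]),np.hstack([cv2.resize(d['img'],(400,300)),cv2.resize(grab('side')['img'],(400,300))])])[:,:,::-1])
E
```

```text
[0.4544 0.187  0.2525] 0.0
('red', [270, 230, 28, 28, 494], [283.3, 243.6], [0.5411, 0.1147, 0.065]) [0.5421 0.1151 0.05  ]
('red', [236, 234, 27, 26, 103], [250.0, 243.2], [0.5433, 0.1906, 0.065]) [0.5366 0.1948 0.05  ]
('red', [201, 237, 28, 23, 405], [213.1, 248.5], [0.5327, 0.275, 0.065]) [0.5346 0.2744 0.05  ]
('yel', [267, 202, 28, 28, 121], [281.2, 215.2], [0.6061, 0.1185, 0.065]) [0.607  0.1211 0.05  ]
('yel', [233, 206, 27, 27, 485], [245.5, 218.2], [0.6008, 0.2003, 0.065]) [0.6004 0.201  0.05  ]
('yel', [199, 209, 27, 28, 119], [212.2, 222.1], [0.5932, 0.2765, 0.065]) [0.5937 0.2798 0.05  ]
('yel', [119, 320, 22, 22, 251], [129.3, 330.6], [0.3499, 0.4664, 0.065]) [0.3489 0.471  0.05  ]
```

View pics/c9.png

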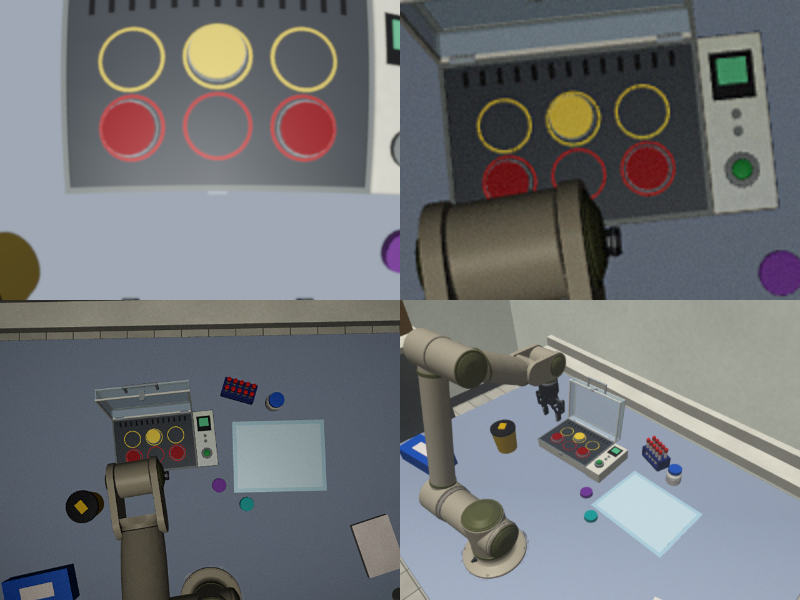

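The picture shows every dish inside its ring: the two reds at front left and right, the yellow at rear centre. The mat is empty, no other dishes are visible, and the hood is still open. Now back over the handle.

Request:
{"method": "drive_tool", "body": {
  "series": [
    [[0,0,-0.068],-90,0.03],
    [[0,0,-0.068],-90,0.03],
    [[0.05,0,-0.068],-90,0.03],
    [[0.09,0.001,-0.068],-90,0.03],
    [[0.12,0.001,-0.068],-90,0.03],
    [[0.14,0.001,-0.068],-90,0.03],
    [[0.16,0.002,-0.068],-90,0.03],
    [[0.18,0.002,-0.068],-90,0.03],
    [[0.2,0.002,-0.068],-90,0.03],
    [[0.22,0.002,-0.068],-90,0.03],
    [[0.24,0.002,-0.068],-90,0.03],
    [[0.25,0.002,-0.068],-90,0.03],
    [[0.25,0.002,-0.068],-90,0.03],
    [[0.25,0.002,-0.068],-90,0.03]
  ]
}}

```text
time_s: 27.45
position: [0.7037, 0.2058, 0.3186]
tool_rot: [[-0.085, 0.996, -0.002], [0.996, 0.085, -0.0], [-0.0, -0.002, -1.0]]
ft_force: [0.4, 0.8, -0.2]
grip_width: 0.03
gripper_force: 0.0
```

```bash
python3 - <<'E'
from h import *
s=env.observe(); print(np.round(s['position'],4),np.round(s['q'],0),tool([.7335,.209,.2757]).round(4))
grab('wrist','w10')
E
```

```text
[0.7037 0.2058 0.3186] [  7.  42.  24.   0. 114.   2.] [0.0007 0.03   0.0429]
```

View pics/w10.png

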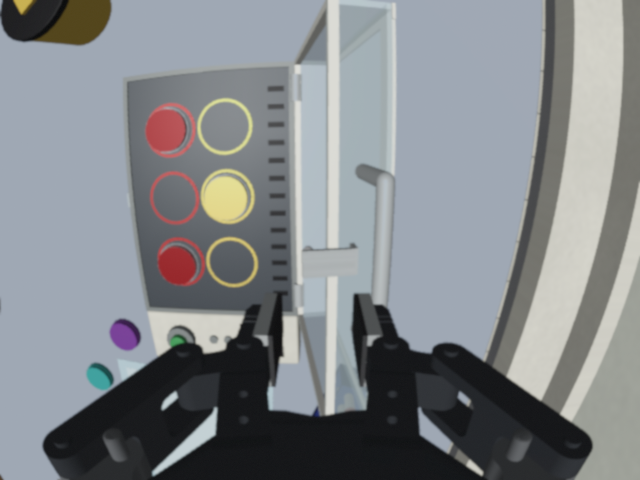

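The wrist view shows the handle bar at u≈382 against a fingertip centre of 317, about 29 mm further on as calculated.

Request:
{"method": "drive_tool", "body": {
  "series": [
    [[0.0,0.015,0],0,0.03],
    [[0.0,0.03,0],0,0.03],
    [[0.0,0.03,0],0,0.03],
    [[0.0,0.03,0.015],0,0.03],
    [[0.0,0.03,0.03],0,0.03],
    [[0.0,0.03,0.043],0,0.03],
    [[0.0,0.03,0.043],0,0.03],
    [[0.0,0.03,0.043],0,0.02],
    [[0.0,0.03,0.043],0,0.0],
    [[0.0,0.03,0.043],0,0.0],
    [[0.0,0.03,0.043],0,0.0],
    [[0.0,0.03,0.043],0,0.0]
  ],
  "newtons": 40
}}

```text
time_s: 28.7
position: [0.7338, 0.2088, 0.2789]
tool_rot: [[-0.085, 0.996, 0.004], [0.996, 0.085, 0.0], [0.0, 0.004, -1.0]]
ft_force: [0.3, 0.2, 6.1]
grip_width: 0.0075
gripper_force: 39.3
```

Request:
{"method": "drive_tool", "body": {
  "series": [
    [[0,-0.0085,-0.002],0,0],
    [[0,-0.0169,-0.0033],0,0],
    [[0,-0.0339,-0.0054],0,0],
    [[0,-0.051,-0.0063],0,0],
    [[0,-0.0682,-0.006],0,0],
    [[0,-0.0853,-0.0045],0,0],
    [[0,-0.1022,-0.0018],0,0],
    [[0,-0.1189,0.0021],0,0],
    [[0,-0.1353,0.0071],0,0],
    [[0,-0.1513,0.0132],0,0],
    [[0,-0.1513,0.0132],0,0]
  ]
}}

```text
time_s: 29.8
position: [0.5813, 0.1957, 0.2649]
tool_rot: [[-0.086, 0.996, -0.0], [0.996, 0.086, -0.001], [-0.001, -0.0, -1.0]]
ft_force: [-5.2, -1.4, 6.6]
grip_width: 0.0073
gripper_force: 41.0
```

Request:
{"method": "drive_tool", "body": {
  "series": [
    [[0,-0.0156,0.0073],0,0],
    [[0,-0.0306,0.0156],0,0],
    [[0,-0.045,0.0249],0,0],
    [[0,-0.0587,0.0353],0,0],
    [[0,-0.0716,0.0465],0,0],
    [[0,-0.0838,0.0587],0,0],
    [[0,-0.095,0.0716],0,0],
    [[0,-0.1054,0.0853],0,0],
    [[0,-0.1147,0.0997],0,0],
    [[0,-0.121,0.1109],0,0],
    [[0,-0.1268,0.1224],0,0],
    [[0,-0.1268,0.1224],0,0]
  ]
}}

```text
time_s: 31.0
position: [0.4563, 0.1849, 0.1404]
tool_rot: [[-0.085, 0.996, -0.002], [0.996, 0.085, -0.0], [-0.0, -0.002, -1.0]]
ft_force: [-0.0, -1.2, -3.5]
grip_width: 0.0073
gripper_force: 42.2
```

Request:
{"method": "drive_tool", "body": {
  "series": [
    [[0,-0.0026,0.0059],0,0],
    [[0,-0.0051,0.0118],0,0],
    [[0,-0.0075,0.018],0,0],
    [[0,-0.0096,0.0239],0,0],
    [[0,-0.0117,0.03],0,0],
    [[0,-0.0135,0.0362],0,0],
    [[0,-0.0157,0.0444],0,0],
    [[0,-0.0176,0.0528],0,0],
    [[0,-0.0185,0.057],0,0],
    [[0,-0.0193,0.0612],0,0],
    [[0,-0.0193,0.0612],0,0]
  ]
}}

```text
time_s: 32.1
position: [0.4373, 0.1834, 0.0797]
tool_rot: [[-0.085, 0.996, -0.0], [0.996, 0.085, -0.0], [-0.0, -0.0, -1.0]]
ft_force: [2.4, -1.6, -2.8]
grip_width: 0.0071
gripper_force: 42.2
```

Request:
{"method": "drive_tool", "body": {
  "series": [
    [[0,-0.0005,0.003],0,0],
    [[0,-0.001,0.006],0,0],
    [[0,-0.0013,0.009],0,0],
    [[0,-0.0016,0.012],0,0],
    [[0,-0.0018,0.014],0,0],
    [[0,-0.002,0.016],0,0],
    [[0,-0.0022,0.018],0,0],
    [[0,-0.0022,0.018],0,0]
  ]
}}

```text
time_s: 32.9
position: [0.4348, 0.1832, 0.062]
tool_rot: [[-0.085, 0.996, -0.001], [0.996, 0.085, 0.0], [0.0, -0.001, -1.0]]
ft_force: [0.8, -1.3, -0.6]
grip_width: 0.0073
gripper_force: 42.9
```

Request:
{"method": "drive_tool", "body": {
  "series": [
    [[0,-0.0002,0.0015],0,0],
    [[0,-0.0004,0.003],0,0],
    [[0,-0.0005,0.0045],0,0],
    [[0,-0.0006,0.006],0,0],
    [[0,-0.0006,0.006],0,0]
  ]
}}

```text
time_s: 33.4
position: [0.4344, 0.1832, 0.0563]
tool_rot: [[-0.085, 0.996, -0.0], [0.996, 0.085, 0.0], [0.0, -0.0, -1.0]]
ft_force: [-1.0, -1.8, 4.2]
grip_width: 0.0073
gripper_force: 43.3
```

Request:
{"method": "drive_tool", "body": {
  "series": [
    [[0,0,0],0,0.03],
    [[0,0,0],0,0.03],
    [[0,0,0],0,0.03],
    [[0,0,-0.03],0,0.03],
    [[0,0,-0.07],0,0.03],
    [[0,0.02,-0.07],0,0.0],
    [[0,0.053,-0.07],0,0.0],
    [[0,0.053,-0.07],0,0.0],
    [[0,0.053,-0.06],0,0.0],
    [[0,0.053,-0.05],0,0.0],
    [[0,0.053,-0.05],0,0.0]
  ],
  "newtons": 40
}}

```text
time_s: 34.5
position: [0.4855, 0.1875, 0.1043]
tool_rot: [[-0.086, 0.996, -0.004], [0.996, 0.086, -0.001], [-0.0, -0.004, -1.0]]
ft_force: [-0.5, -0.0, -0.5]
grip_width: 0.0002
gripper_force: 0.0
```

Request:
{"method": "drive_tool", "body": {
  "series": [
    [[0,0,0.004],0,0],
    [[0,0,0.006],0,0],
    [[0,0,0.008],0,0],
    [[0,0,0.009],0,0],
    [[0,0,0.01],0,0],
    [[0,0,0.01],0,0]
  ]
}}

```text
time_s: 35.1
position: [0.4872, 0.1877, 0.0962]
tool_rot: [[-0.085, 0.996, -0.0], [0.996, 0.085, 0.0], [0.0, -0.0, -1.0]]
ft_force: [-0.1, -0.3, 0.3]
grip_width: -0.0003
gripper_force: 0.0
```

Request:
{"method": "drive_tool", "body": {
  "series": [
    [[0,0,0.002],0,0],
    [[0,0,0.004],0,0],
    [[0,0,0.005],0,0],
    [[0,0,0.006],0,0],
    [[0,0,0.006],0,0]
  ]
}}

```text
time_s: 35.6
position: [0.4872, 0.1876, 0.091]
tool_rot: [[-0.086, 0.996, 0.0], [0.996, 0.086, -0.0], [-0.0, 0.0, -1.0]]
ft_force: [-2.7, 0.2, 8.3]
grip_width: -0.0001
gripper_force: 4.2
```

Contact comes at 91 mm, the shut height, with 8 N on it. I'll press a little more to be sure.

Request:
{"method": "drive_tool", "body": {
  "series": [
    [[0,0,0.0015],0,0],
    [[0,0,0.003],0,0],
    [[0,0,0.003],0,0]
  ]
}}

```text
time_s: 35.9
position: [0.4873, 0.1877, 0.0906]
tool_rot: [[-0.086, 0.996, 0.003], [0.996, 0.086, -0.0], [-0.0, 0.003, -1.0]]
ft_force: [-12.8, -3.4, 34.8]
grip_width: 0.0003
gripper_force: 17.6
```

Request:
{"method": "drive_tool", "body": {
  "series": [
    [[0,0,-0.03],0,0],
    [[0,0,-0.06],0,0],
    [[-0.06,0.01,-0.06],0,0],
    [[-0.1,0.02,-0.06],0,0],
    [[-0.14,0.03,-0.06],0,0],
    [[-0.181,0.037,-0.06],0,0],
    [[-0.181,0.037,-0.06],0,0],
    [[-0.181,0.037,-0.06],0,0]
  ]
}}

```text
time_s: 36.7
position: [0.5395, 0.0099, 0.147]
tool_rot: [[-0.084, 0.996, -0.001], [0.996, 0.084, 0.0], [0.0, -0.001, -1.0]]
ft_force: [-0.1, 1.3, -0.8]
grip_width: -0.0002
gripper_force: 0.0
```

```bash
python3 - <<'E'
from h import *
s=env.observe(); print(np.round(s['position'],4))
A=[];B=[]
for n in ['top','side','wrist']:
    d=grab(n,n+'11'); hsv=cv2.cvtColor(d['img'],cv2.COLOR_RGB2HSV)
    m=cv2.inRange(hsv,(50,120,50),(72,255,200)); N,L,st,ce=cv2.connectedComponentsWithStats(m)
    for i in range(1,N):
        if st[i,4]>25: print(n,st[i].tolist(),ce[i].round(1),[onplane(d,*ce[i],z).round(4).tolist() for z in (.055,.06)], tool(onplane(d,*ce[i],.06)).round(4))
E
```

```text
[0.5395 0.0099 0.147 ]
side [315, 256, 8, 7, 40] [318.1 258.7] [[0.5466, 0.0168, 0.055], [0.543, 0.013, 0.06]] [0.0013 0.0039 0.0871]
wrist [296, 243, 36, 36, 965] [313.6 260.4] [[0.5381, -0.0004, 0.055], [0.538, 0.0014, 0.06]] [-0.01   -0.0021  0.0872]
```

View pics/wrist11.png

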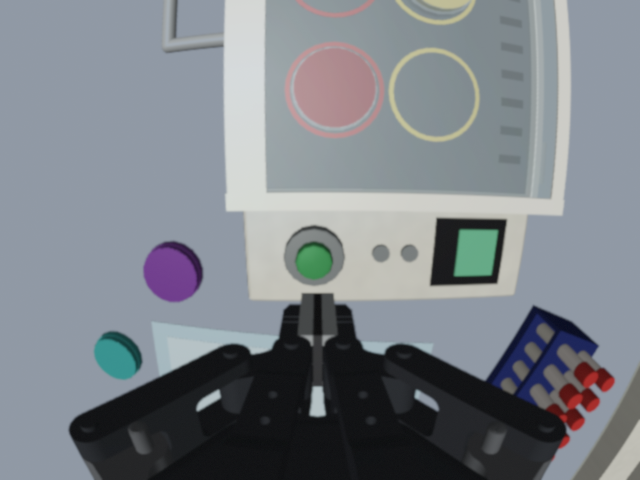

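The wrist view shows the shut hood, the green button at (314,260), and the closed fingertips at (318,295), about 5 mm off in tool x.

Request:
{"method": "drive_tool", "body": {
  "series": [
    [[-0.005,-0.002,0.03],0,0],
    [[-0.005,-0.002,0.06],0,0],
    [[-0.005,-0.002,0.072],0,0],
    [[-0.005,-0.002,0.076],0,0],
    [[-0.005,-0.002,0.079],0,0],
    [[-0.005,-0.002,0.081],0,0],
    [[-0.005,-0.002,0.081],0,0]
  ]
}}

```text
time_s: 37.55
position: [0.5382, 0.0059, 0.0688]
tool_rot: [[-0.086, 0.996, 0.002], [0.996, 0.086, -0.0], [-0.0, 0.002, -1.0]]
ft_force: [-7.7, 3.2, 15.8]
grip_width: 0.0002
gripper_force: 8.0
```

Request:
{"method": "drive_tool", "body": {
  "series": [
    [[0,0,-0.004],0,0],
    [[0,0,-0.004],0,0],
    [[0,0,-0.004],0,0]
  ]
}}

```text
time_s: 37.85
position: [0.5388, 0.0055, 0.071]
tool_rot: [[-0.086, 0.996, 0.003], [0.996, 0.086, -0.0], [-0.0, 0.003, -1.0]]
ft_force: [0.1, 0.8, 3.0]
grip_width: -0.0
gripper_force: 1.4
```

```bash
python3 - <<'E'
from h import *
s=env.observe(); print(np.round(s['position'],4),np.round(s['ft_force'],1))
d=grab('wrist')['img']; e=grab('side')['img']
cv2.imwrite('pics/c12.png',np.hstack([d[120:420,140:540],cv2.resize(e[190:310,220:380],(400,300),interpolation=cv2.INTER_CUBIC)])[:,:,::-1])
E
```

```text
[0.5388 0.0055 0.071 ] [0.1 0.8 3. ]
```

View pics/c12.png

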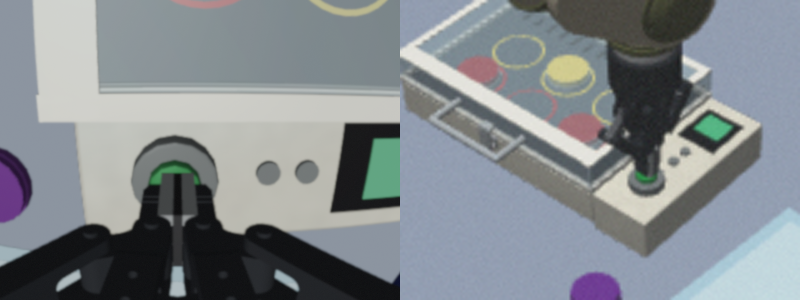

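The fingertips sit on the button inside its bezel. It gives 3 N part-way, then a hard stop at 16 N, so it went fully down. The side view shows the hood shut. I'll retreat and hand in.

Request:
{"method": "drive_tool", "body": {
  "series": [
    [[0,0,-0.02],0,0],
    [[0,0,-0.06],0,0],
    [[0,0,-0.1],0,0],
    [[0,-0.04,-0.14],0,0],
    [[0,-0.06,-0.16],0,0],
    [[0,-0.06,-0.16],0,0],
    [[0,-0.06,-0.16],0,0]
  ]
}}

```text
time_s: 38.65
position: [0.4783, -0.0, 0.2302]
tool_rot: [[-0.085, 0.996, 0.001], [0.996, 0.085, -0.0], [-0.0, 0.001, -1.0]]
ft_force: [0.0, 0.3, 0.5]
grip_width: -0.0002
gripper_force: 0.0
```

```bash
python3 - <<'E'
from h import *
d=grab('side')
t=grab('top')
cv2.imwrite('pics/c13.png',np.hstack([cv2.resize(d['img'][160:310,200:400],(400,300),interpolation=cv2.INTER_CUBIC),cv2.resize(t['img'][160:310,160:360],(400,300),interpolation=cv2.INTER_CUBIC)])[:,:,::-1])
E
```

```text
(no output)
```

View pics/c13.png

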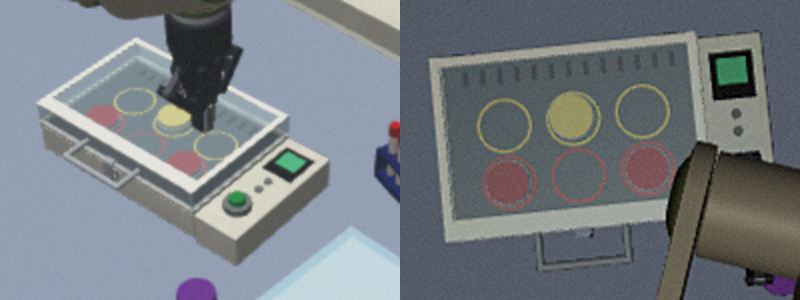

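The hood is shut, the dishes are in their rings and the robot is clear of everything.

```bash
python3 -c "
from rig import env
print(env.close_job())"
```

```text
the job is handed in; nothing more can be done
None
```

The job is handed in: all three dishes found (two red in the front row, one yellow in the rear row) are in their rings, the hood is shut past its catch, the start button was pressed fully down, and the tube rack, sample pot and sharps bin were not touched; the hand-in returned no verdict.

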